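# Crimp a make-up brush in the ratchet press

### The job

Two identical small lever presses stand on the bench of a brush shop; one has a make-up brush lying in its cradle. On that press, push the lever all the way down until the ratchet holds it in its last notch, let go of it, then press the release button behind the hinge and keep it down until the lever has sprung fully up again; then take the hand away. Leave the empty press alone and do not push the brush out of its cradle.

Things in the scene. Friction and masses are not known exactly. Their poses are not given: they have to be found in the camera images.
- press: The press with the brush in it: fixed grey base plate 235 x 90 mm. Origin on the bench right below the hinge; x points from lever side to button side, y along the hinge, z up. Hinge axis 80 mm above the origin, cheeks 96 mm high; brush cradle at x = -69 mm, 47 mm high; button housing at x = +88 mm, 44 mm square, 60 mm high. A bowl 30 mm high stands beside it.
- press_lever (a joint): Angle of that lever in rad: 0 = up at rest, 0.87 rad (50 degrees) above level; grows as it is pushed down; 0.84 = hard stop, nearly level. A spring lifts it, a ratchet holds it: first notch about 0.40, last notch about 0.78 (just before the stop, so push to the stop). Takes 3 to 10 N at the crossbar.
- press_bar (a point): Centre of the black crossbar at the lever's end: a round bar 20 mm thick and 76 mm long, parallel to the hinge, 140 mm from the hinge axis, on the press's -x side. It is about 187 mm above the bench at rest and 86 to 92 mm when down, moving on an arc about the hinge, 50 mm outwards.
- press_button (a joint): Travel of that release button in m: 0 = up, 0.010 = fully down. Pressing it draws the pawl clear: from about 6 mm on the lever springs up in well under a second. About 2 N to start, 5 N fully down. It dips by itself as the lever clicks past a notch. If let go early the lever may catch in the first notch.
- press_button_top (a point): Centre of the top face of the round black release button, 30 mm in diameter, 88 mm behind the hinge on the press's +x side, 78 mm above the bench; it is pressed straight down.
- brush: The loose make-up brush, 186 mm long and 12 mm thick, lying in the cradle parallel to the hinge. Origin in the middle of its bright metal ferrule, on its axis; y axis along the handle.
- spare_lever (a joint): Angle of the lever of the other, empty press, which is the same in build; 0 = up at rest.
Mind the look-alikes: they are no part of the job. What is shaped like the brush but orange is not meant.

How it is judged:
On the way, in this order (a step that is already met when the one before it is completed fails the run):
1. the loaded press's lever is held in its last notch by the ratchet, with the robot's hand off it (value of joint press_lever above 0.7 rad and contact force between each of the fingers, the arm and press_lever below 0.3 N), for 0.2 s.
2. the robot presses the release button down (value of joint press_button above 0.005 m and contact force between any of the fingers, the arm and press_button above 0.5 N), for 0.05 s.
At the end, for the whole second after the job is handed in: The loaded press's lever is back up (within 0.12 rad of rest), its button is up (within 2 mm), the brush still lies in the cradle (ferrule within about 10 mm across and 30 mm along the cradle from its middle) at rest, and the empty press's lever is up (within 0.12 rad) (value of joint each of press_lever, spare_lever below 0.12 rad and value of joint press_button below 0.002 m and z of brush in the frame of press above 0.038 m and x of brush in the frame of press between -0.08 and -0.058 m and y of brush in the frame of press between -0.03 and 0.03 m and linear speed of brush below 0.02 m/s); the robot touches nothing.
It fails at once if the empty press's lever is pushed down (value of joint spare_lever above 0.15 rad).
It fails at once if the brush is shoved or lifted out of the cradle (distance of brush from where it was at the start of the episode above 0.025 m).
It also fails if it takes over 42 s, if anything falls off the work surface, if the arm or the gripper's body presses on something with over 40 N, if the wrist force passes 120 N, or if a joint passes its speed limit or range.

### The arm

A 7-joint arm with a two-finger parallel gripper is mounted at the origin on the work surface. World frame = base frame: x ahead of the robot, y to its left, z up, the work surface at z = 0. Lengths are in m, angles in rad, forces in N, time in s.
With the tool pointing down it reaches from about 0.4 to 0.85 m from the base axis. Payload 10.4 kg.
Tool frame: the origin (TCP) lies midway between the tips of the shut fingers; the grasp point (between the pads) lies 19 mm behind it; z points along the fingers, y is the line along which they close (so a half turn about z gives the same grasp; the last joint's range is limited). The gripper opens to 87 mm and grips with 3 to 60 N. Pads are 19 mm wide; open, the fingers measure 117 mm over their backs; the gripper's body (75 mm by 190 mm) begins 51 mm behind the grasp point.
Start: joints at [-0.023, 0.332, -0.065, 1.46, 0.022, 1.35, -0.088], TCP at [0.625, 0, 0.223] pointing down, gripper open.
Joint ranges: [-2.6, 2.6], [-0.5, 2.12], [-1.47, 1.34], [0.16, 2.42], [-1.27, 4.41], [0.06, 2.06], [-2.6, 2.6]. Speed limits (rad/s): [2.22, 2.22, 2.79, 2.79, 3.14, 3.14, 3.14].

### API

Orientations are given as a unit quaternion [x, y, z, w].
In Python, from bench import r gives the robot as it stands.
- The arm moves only by the tool arm_command, never from a script. Its argument "moves" is one flat list of numbers, 4 for each row, row after row: the shift along the tool's x, y, z in cm, then the turn about the tool's z in degrees. A call has 1 to 12 rows; each row shifts and turns the commanded pose from where the row before left it, along the tool's axes as they then stand; what a row does not reach is not made up. A row lasts 1/12 s, in which the tool goes at most 41.7 mm and 7.16 degrees, less where a joint would pass 70% of its speed; a pose out of reach is approached as far as the arm can. A call with a gripper value outside its range is refused whole. "fingers" is the opening in per cent of the stroke, from 0 (shut) to 100 (fully open), set as the call begins (left out, the last holds). The fingers move at their own pace and stop on an object; "squeeze" is the grip in N (left out, the last holds). Time passes only in rows, so rows that do not move let the fingers close. It gives the time, the measured TCP pose, the force, the opening and the grip force at its end, in the units of the state.
- r.read_state(): the state, without advancing time (a new reading comes with each control period).
- r.camera(name): name is "scene" or "side" or "wrist"; returns the picture (420x560x3 uint8, red, green, blue); there is no depth.
- r.camera_info(name): a dict with "fx", "fy", "cx", "cy" (pixels), "k1" (the pictures are not rectified: a ray, as slopes to the right and down, at radius r is drawn at 1 + k1 r^2 times it, then the intrinsics apply), "origin" and "attitude" of the camera in the world. Camera axes: x right, y up, looking along -z (the intrinsics and any distortion apply to the point x, -y, -z); pixel columns grow to the right and rows downward; lengths in m; the calibration is good to about 2 mm. A picture is of the moment at which its call begins: read the wrist's pose just before it. camera_info takes no time and is no camera call; for the wrist camera it gives the pose at the moment of the call.
- r.close_job(): hands the job in; it is judged then, once.
The state is a dict: "time": time; "joint_positions": joint angles; "joint_vel": joint speeds; "joint_torque": joint torques, N m; "ee_pos": TCP position; "eef_rot": TCP orientation; "ft_force": force on the tool from outside, world axes, zero at the start; "torque": the same for the moment, N m; "width": finger opening in m; "grip_force": force on a finger pad.
Only numpy, scipy, OpenCV 4.12 (cv2) and the standard library are available. Lean on these libraries where they do the work, as an engineer would, in place of code of your own. Each camera call takes 0.05 s, during which the arm holds its last target. There are 200 camera calls.

## Working session

There is one attempt and no reset: what is moved stays moved. The work goes in short steps, Python scripts to look and compute and a tool call to move; the robot and the scene stay as the last step left them, time stands still between calls to the robot, and variables do not carry over. Pictures are saved under pics/ and viewed, at most 10 in all, crops included, and the job is handed in when it is done.

Besides the shell and the picture viewer there is one more tool, called after "Call:" in YAML: its name, and indented under it one key for each argument. arm_command: Moves the arm, as the interface text tells. Its arguments: {"type":"object","properties":{"moves":{"type":"array"},"fingers":{"type":"number"},"squeeze":{"type":"number"}},"required":["moves"]}

```bash
mkdir -p pics; python3 - <<'E'
from bench import r
import cv2
for n in ["scene","side"]:
    cv2.imwrite(f"pics/{n}0.png",r.camera(n)[:,:,::-1]); print(n,r.camera_info(n))
s=r.read_state(); print(s["time"],s["ee_pos"],s["eef_rot"],s["ft_force"])
E
```

```text
scene {'fx': 448.6966955847386, 'fy': 448.6966955847386, 'cx': 281.18206747616665, 'cy': 212.63470362164134, 'k1': -0.06250536736584812, 'origin': array([0.93005449, 0.38844503, 0.66908565]), 'attitude': array([0.16888841, 0.40321869, 0.82525396, 0.3575574 ])}
side {'fx': 491.4202251786559, 'fy': 491.4202251786559, 'cx': 278.99837736831165, 'cy': 216.30849585189983, 'k1': -0.13072426381009356, 'origin': array([ 0.07599459, -0.85228524,  0.72415303]), 'attitude': array([ 0.45584431, -0.09822891, -0.19311845,  0.86328576])}
0.1 [ 6.24669174e-01 -9.52595917e-06  2.21851372e-01] [ 7.07111015e-01  7.07102285e-01 -4.46707416e-04 -4.13536916e-04] [ 0.13116789 -0.78741266  0.00571282]
```

View pics/scene0.png

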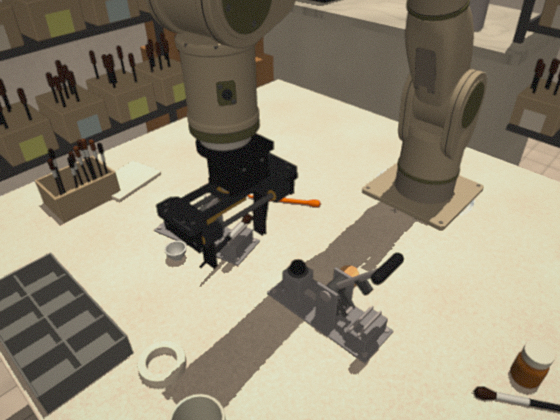

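View pics/side0.png

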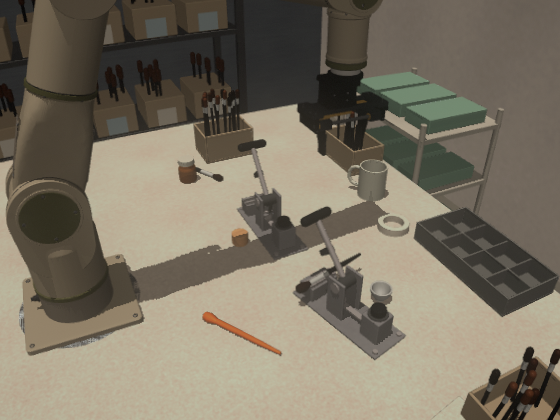

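The side view shows the loaded press in front: crossbar near (316,215), button (379,311), and brush tip (300,288) to (360,258), with the bowl at (380,290). The empty press is behind it at (265,215).

```bash
cat > h.py <<'E'
import numpy as np, cv2
from scipy.spatial.transform import Rotation as R
def cam(i):
    K=np.array([[i["fx"],0,i["cx"]],[0,i["fy"],i["cy"]],[0,0,1]]); return K,np.array([i["k1"],0,0,0,0.])
def at_z(i,uv,z):
    K,d=cam(i); p=cv2.undistortPoints(np.array([[uv]],float),K,d)[0,0]
    v=R.from_quat(i["attitude"]).apply([p[0],-p[1],-1]); o=i["origin"]; return o+v*(z-o[2])/v[2]
def proj(i,P):
    K,d=cam(i); q=R.from_quat(i["attitude"]).inv().apply(np.atleast_2d(P)-i["origin"])*[1,-1,-1]
    return cv2.projectPoints(q.reshape(-1,1,3),np.zeros(3),np.zeros(3),K,d)[0][:,0]
E
python3 - <<'E'
from bench import r
from h import *
i=r.camera_info("side")
for n,uv,z in [("button",(379,311),.078),("bar",(316,215),.187),("corner front",(375,350),.008),("corner R",(402,327),.008),("corner L",(295,294),.008),("spare button",(284,222),.078),("spare bar",(252,145),.187)]: print(n,at_z(i,uv,z).round(3))
im=cv2.imread("pics/side0.png")[190:360,270:420]; cv2.imwrite("pics/c.png",cv2.resize(im,None,fx=3.5,fy=3.5,interpolation=2))
E
```

```text
button [ 0.507 -0.352  0.078]
bar [ 0.471 -0.167  0.187]
corner front [ 0.489 -0.379  0.008]
corner R [ 0.569 -0.355  0.008]
corner L [ 0.422 -0.179  0.008]
spare button [ 0.472 -0.022  0.078]
spare bar [0.476 0.17  0.187]
```

View pics/c.png

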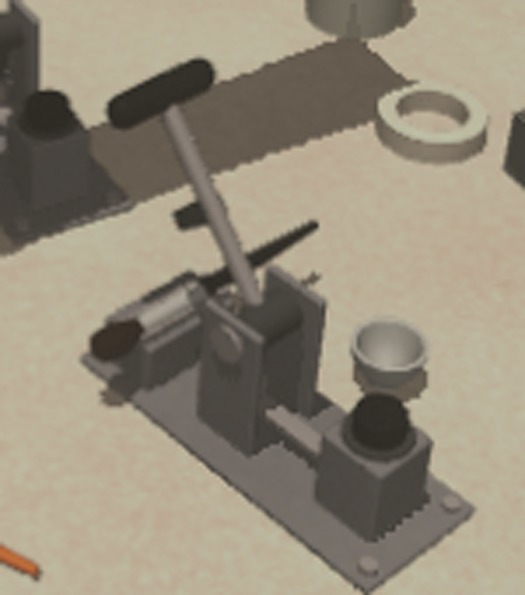

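```bash
python3 - <<'E'
from bench import r
from h import *
from scipy.optimize import least_squares
i=r.camera_info("side"); f=lambda u,v:(u/3.5+270,v/3.5+190)
uv=np.array([f(381,406),f(161,94),f(161-47,94+19),f(161+47,94-21)])
L=np.array([[.088,0,.078],[-.09,0,.187],[-.09,-.036,.187],[-.09,.036,.187]])
def P(p,L=L): return R.from_euler("z",p[2]).apply(L)+[p[0],p[1],0]
for flip in (0,):
    s=least_squares(lambda p:(proj(i,P(p))-uv).ravel(),[.49,-.26,-1.4]); p=s.x; print(p.round(4),s.fun.round(1))
for n,u in [("front",f(368,592)),("right",f(474,512)),("left",f(82,358)),]:
    w=at_z(i,u,.006); print(n,w.round(3),R.from_euler("z",-p[2]).apply(w-[p[0],p[1],0]).round(3))
print(P(p,np.array([[.088,0,.078],[-.09,0,.187],[-.14,0,.09],[-.069,0,.047]])).round(3), at_z(i,f(390,355),.03))
print(at_z(i,f(165,310),.055),at_z(i,f(118,340),.055),at_z(i,f(315,225),.055))
j=r.camera_info("scene")
print(proj(j,P(p,np.array([[.088,0,.078],[-.09,0,.187],[-.069,0,.047]]))))
E
```

```text
[ 0.4915 -0.258  -1.3228] [ 0.4  0.8  0.1 -0.7 -0.5  0.7  0.  -1.3]
front [ 0.478 -0.396  0.006] [ 0.131 -0.047  0.006]
right [ 0.562 -0.376  0.006] [0.132 0.039 0.006]
left [ 0.423 -0.171  0.006] [-0.101 -0.046  0.006]
[[ 0.513 -0.343  0.078]
 [ 0.469 -0.171  0.187]
 [ 0.457 -0.122  0.09 ]
 [ 0.475 -0.191  0.047]] [ 0.57491972 -0.27039949  0.03      ]
[ 0.46046262 -0.20214558  0.055     ] [ 0.42401251 -0.21310049  0.055     ] [ 0.58219171 -0.17326993  0.055     ]
[[174.22571457 198.69095029]
 [237.07441041 179.20412317]
 [233.47918736 231.10482169]]
```

Call:
arm_command:
  moves: [0,0,-3,0,-2,-2,0,0,-2,-2,0,0,-2,-2,0,0,-2,-2,0,0,-2,-2,0,0,-2,-2,0,0,-2.5,-2,0,0,-2.6,-1.6,0,0,0,0,0,0,0,0,0,0]
  fingers: 0
  squeeze: 20

```text
time: 1.02
ee_pos: [0.4681, -0.1724, 0.2526]
eef_rot: [0.708, 0.706, 0.0, 0.0]
ft_force: [1.3, 1.0, 0.4]
width: 0.0213
grip_force: 0.0
```

```bash
python3 - <<'E'
from bench import r
import cv2,numpy as np
print(r.read_state()["ee_pos"],r.read_state()["eef_rot"])
a=r.camera("side")[100:380,200:480,::-1]; b=r.camera("scene")[100:380,80:360,::-1]
cv2.imwrite("pics/h.png",cv2.resize(np.hstack([a,b]),(800,400),interpolation=2))
E
```

```text
[ 0.4681341  -0.1724226   0.25257922] [7.08316368e-01 7.05895119e-01 2.44063177e-05 5.96392724e-05]
```

View pics/h.png

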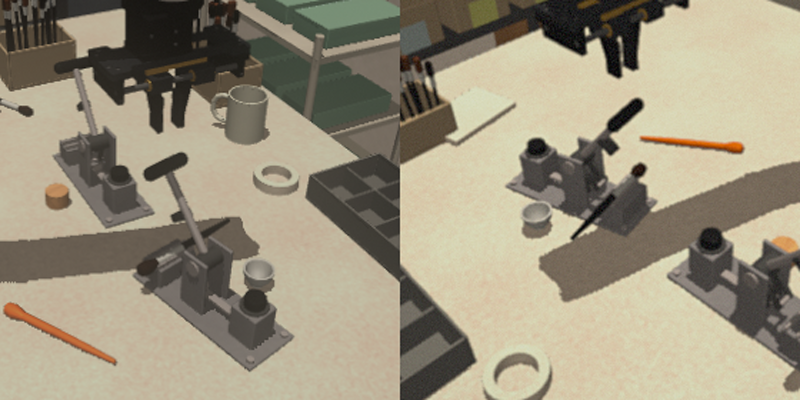

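The fit agrees in both views and the tips are right above the bar, so I'll push along the arc.

Call:
arm_command:
  moves: [0,0,2.5,0,0,0,2.5,0,0,0,0.5,0,1,-0.25,1.05,0,1,-0.25,1.05,0,0.75,-0.2,1.25,0,0.75,-0.2,1.25,0,0.5,-0.1,1.4,0,0.5,-0.1,1.4,0]

```text
time: 1.87
ee_pos: [0.4589, -0.1234, 0.124]
eef_rot: [0.706, 0.708, 0.001, -0.0]
ft_force: [-4.7, 3.1, 9.3]
width: 0.0002
grip_force: 5.0
```

Call:
arm_command:
  moves: [0.2,-0.05,1.45,0,0.2,-0.05,1.45,0,0,0,0.5,0,0,0,0,0]

```text
time: 2.2
ee_pos: [0.4587, -0.1196, 0.0933]
eef_rot: [0.706, 0.708, 0.001, -0.0]
ft_force: [-16.4, 8.2, 42.8]
width: 0.0003
grip_force: 21.4
```

Call:
arm_command:
  moves: [0,0,-1,0,0,0,-2.5,0,0,0,-3,0,0,0,-3,0,0,0,-3,0,0,0,-3,0,0,0,0,0,0,0,0,0]

```text
time: 2.87
ee_pos: [0.4583, -0.1212, 0.2463]
eef_rot: [0.706, 0.708, 0.001, 0.001]
ft_force: [-0.8, 0.3, -0.6]
width: 0.0002
grip_force: 0.0
```

```bash
python3 - <<'E'
from bench import r
import cv2,numpy as np
print(r.read_state()["ee_pos"],r.read_state()["ft_force"])
a=r.camera("side")[100:380,200:480,::-1]; b=r.camera("scene")[100:380,80:360,::-1]
cv2.imwrite("pics/d.png",cv2.resize(np.hstack([a,b]),(800,400),interpolation=2))
E
```

```text
[ 0.45830031 -0.12115473  0.24627436] [-0.82917362  0.28035564 -0.57801471]
```

View pics/d.png

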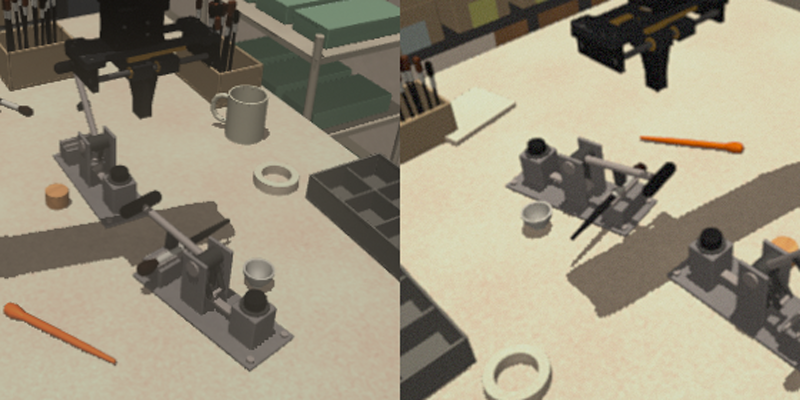

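Lever is held down at (140,205) in the left panel and the brush is still in its cradle. Next I'll move over the button.

Call:
arm_command:
  moves: [-3,0.7,0,0,-3,0.7,0,0,-3,0.7,0,0,-3,0.7,0,0,-3,0.7,0,0,-3,0.8,0,0,-3,0.8,0,0,-1.2,0.4,3,0,0,0,4,0,0,0,4,0,0,0,3,0,0,0,0,0]

```text
time: 3.97
ee_pos: [0.508, -0.341, 0.0962]
eef_rot: [0.707, 0.707, -0.002, -0.006]
ft_force: [-0.2, 0.1, -1.3]
width: 0.0003
grip_force: 0.0
```

```bash
python3 - <<'E'
from bench import r
import cv2,numpy as np
print(r.read_state()["ee_pos"],r.read_state()["ft_force"])
a=r.camera("side")[230:370,300:440,::-1]; b=r.camera("scene")[140:280,100:240,::-1]
cv2.imwrite("pics/b.png",cv2.resize(np.hstack([a,b]),(800,400),interpolation=2))
E
```

```text
[ 0.50796305 -0.34095011  0.09620016] [-0.1638055   0.09619001 -1.30230457]
```

View pics/b.png

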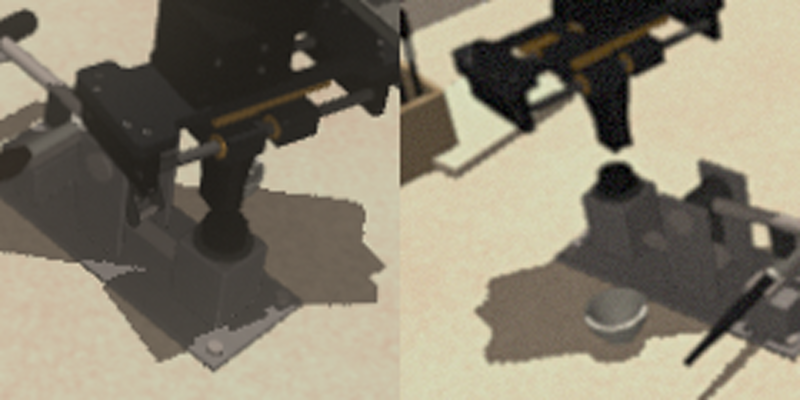

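Call:
arm_command:
  moves: [0,0.4,0.5,0,0,0,1,0,0,0,0.8,0,0,0,0.6,0,0,0,0,0,0,0,0,0,0,0,0,0,0,0,0,0,0,0,0,0,0,0,0,0,0,0,0,0,0,0,0,0]

```text
time: 5.07
ee_pos: [0.5161, -0.344, 0.0756]
eef_rot: [0.707, 0.707, 0.0, 0.0]
ft_force: [-0.2, -1.1, -0.0]
width: 0.0006
grip_force: 0.0
```

```bash
python3 - <<'E'
from bench import r
import cv2,numpy as np
print(r.read_state()["ee_pos"],r.read_state()["ft_force"])
a=r.camera("side")[160:370,230:440,::-1]; b=r.camera("scene")[100:310,100:310,::-1]
cv2.imwrite("pics/p.png",cv2.resize(np.hstack([a,b]),(800,400),interpolation=2))
E
```

```text
[ 0.51607657 -0.34398688  0.07562472] [-0.18690335 -1.13978781 -0.03797495]
```

View pics/p.png

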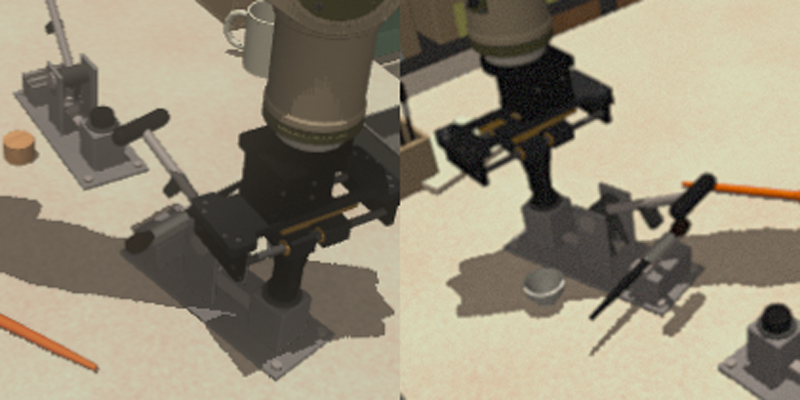

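The button was only dipped: the lever has caught in the first notch (bar at (695,195), right panel) and the TCP is at 75.6 mm. Step 1 has already been met, so I'll now press fully and hold.

Call:
arm_command:
  moves: [0,0,0.6,0,0,0,0.6,0,0,0,0,0,0,0,0,0,0,0,0,0,0,0,0,0,0,0,0,0,0,0,0,0,0,0,0,0,0,0,0,0,0,0,0,0,0,0,0,0]

```text
time: 6.17
ee_pos: [0.5171, -0.345, 0.0672]
eef_rot: [0.707, 0.707, 0.001, 0.002]
ft_force: [-9.0, 4.7, 31.6]
width: 0.0005
grip_force: 16.3
```

```bash
python3 - <<'E'
from bench import r
import cv2,numpy as np
print(r.read_state()["ee_pos"],r.read_state()["ft_force"])
a=r.camera("side")[160:370,230:440,::-1]; b=r.camera("scene")[100:310,100:310,::-1]
cv2.imwrite("pics/p2.png",cv2.resize(np.hstack([a,b]),(800,400),interpolation=2))
E
```

```text
[ 0.5171097  -0.34501008  0.06720852] [-8.97437996  4.65382595 31.64653154]
```

View pics/p2.png

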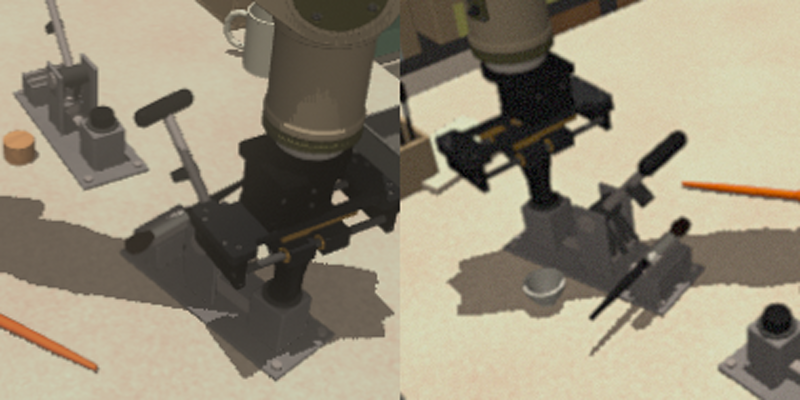

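The lever is fully up (bar at (663,152), right panel), the button is at its bottom and the brush is in place. I'll lift off.

Call:
arm_command:
  moves: [0,0,-1,0,0,0,-2,0,0,0,-3,0,0,0,-3,0,0,0,-3,0,0,0,-3,0,0,0,0,0,0,0,0,0,0,0,0,0,0,0,0,0]

```text
time: 7.1
ee_pos: [0.5155, -0.3435, 0.2117]
eef_rot: [0.707, 0.707, -0.0, -0.001]
ft_force: [-0.1, 0.2, -0.2]
width: 0.0002
grip_force: 0.0
```

```bash
python3 - <<'E'
from bench import r
import cv2,numpy as np
print(r.read_state()["ee_pos"],r.read_state()["ft_force"])
a=r.camera("side")[160:370,230:440,::-1]; b=r.camera("scene")[100:310,100:310,::-1]
cv2.imwrite("pics/e.png",cv2.resize(np.hstack([a,b]),(800,400),interpolation=2))
E
```

```text
[ 0.51546133 -0.34351984  0.21174173] [-0.13147085  0.16802628 -0.2429988 ]
```

View pics/e.png

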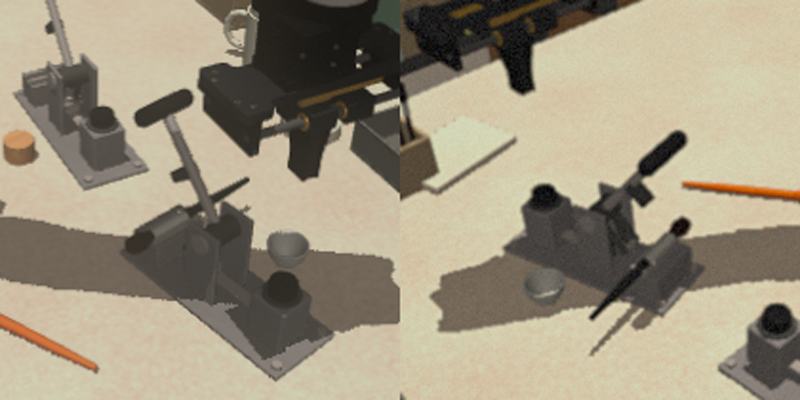

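The lever and button are up, the brush is in its cradle, and the hand is clear.

```bash
python3 -c "
from bench import r
print(r.close_job())"
```

```text
the job is handed in; nothing more can be done
None
```

The job is handed in, with no verdict returned: the lever latched in its last notch, but my first button press was too shallow and it caught in the first notch, so I pressed again fully and held until it was up; the button is up, the brush is in its cradle, the empty press is untouched and the hand is clear.

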